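Open and hold a strongbox lock with its spring-return key

TASK

The strongbox on the work table is locked: slide the dust cover on its lock fully open by its grip, take the key out of its wooden stand, push it fully home into the keyhole, wiggling it past the stiff pins if it sticks, and turn it a quarter turn clockwise (seen from above). The lock springs back, so finish while still holding the key turned in the gripper, so that a cook could now lift the lid. Leave the tin, the spice jar and the tub where they stand.

Things in the scene. Friction and masses are not known exactly. Their poses are not given: they have to be found in the camera images.
- lockbox: Grey strongbox fixed to the table, 154 x 204 x 50 mm (x, y, z); raised on its lid a dark lock case (64 x 150 mm) with an aluminium face plate, top 76 mm above the table. Origin: centre of the underside; z up. Keyhole at (0, -45, 76) mm. Guide rails 4 mm high at x = +-26.5 mm run along y beside the cover.
- keyhole (a point): Centre of the keyhole's mouth, 76 mm above the table; strongbox axes. Slot 18 mm along x, 7 mm along y, through a fixed 6 mm plate and the plug below. Two sticky sprung pins 10.5 and 15.5 mm below the mouth: a straight push takes 10 to 25 N, less when the key is wiggled 0.06 rad about z. The key turns freely only with its collar within 4 mm of the plate, else it binds.
- plug (a joint): Turn of the lock plug in rad: 0 locked (slot in line with the plate's slot), grows clockwise seen from above, stop at 1.60. Spring return, about 0.03 N m at 0 and 0.12 N m at a quarter turn: it goes back when the key is let go. The key has 0.1 to 0.2 rad of play in slot and grip, so the plug lags the key by that much.
- cover (a joint): Slide of the dust cover in m: 0 closed, 0.045 fully open (stop), moving along the strongbox's +y; starts between 0 and 0.010, always covering the keyhole. Friction about 2 N, stays where it is left. Steel plate 46 x 61 x 3 mm, 0.5 mm above the face plate.
- cover_grip (a point): Centre of the top of the cover's black upright grip, 26 mm along x, 16 mm along y, 22 mm high (top 101.5 mm above the table, foot at 79.5 mm); axes of the strongbox. At cover = 0 it is 34 mm to the +y side of the keyhole.
- key_stand: Low wooden block fixed to the table, 46 x 56 mm, 34 mm high, on a 66 x 76 mm foot, with a slot (18 mm along x, 7 mm along y, 26 mm deep) in the middle of its top, in which the key stands. Origin: centre of the underside.
- key: Key, 61 mm long, 40 g, standing bit down in the stand, tip 10 mm above the table. Origin: tip of the bit; z up to the bow. Bit z 0-14 mm: 16 (x) x 5 (y) mm, lowest 5 mm tapered to 8 x 1.6; shank 5 mm; collar 16 mm across, z 24-27, rests on the stand or, home, on the face plate; black bow z 27-61: 34 mm along x, 10 mm thick along y (grip across this). Fits either way round.
- key_tip (a point): The tip of the bit, same as the key's origin. Fully home it is 24 mm below the keyhole point.
- key_bow (a point): Centre of the bow, 44 mm above the tip.
- rice_cooker: Large black and steel rice cooker, fixed, behind the gap between the stand and the strongbox: about 0.4 m across and 0.35 m high, its front panel reaching to 0.24 m in front (towards the robot) of its origin, the centre of its underside. An obstacle for an arm swinging from side to side: pass in front of it.
- tin: Short food tin, 75 mm across, 58 mm high, loose; origin: centre of its underside. Leave it alone.
- spice_jar: Small spice jar, 47 mm across, 97 mm high, loose; origin: centre of its underside. Leave it alone.
- tub: Small dessert tub, 72 mm across, 71 mm high, loose; origin: centre of its underside. Leave it alone.
Not all that is in view belongs to the job. Of the things shaped like the key, the black one is meant.

How it is judged:
On the way, in this order (a step that is already met when the one before it is completed fails the run):
1. the dust cover is slid fully open (value of joint cover above 0.04 m), for 0.2 s.
2. the key is fully home in the keyhole, the lock not yet turned (z of key_tip in the frame of keyhole below -0.0205 m and horizontal distance between key_tip and keyhole below 0.006 m and angle between key's own z axis and vertical below 0.2 rad and value of joint plug below 0.4 rad), for 0.1 s.
At the end, for the whole second after the job is handed in: Key tip at least 20.5 mm below the keyhole mouth, within 6 mm of its axis, key upright within 0.2 rad; plug turned more than 1.3 rad and still; gripper holds the key (over 2 N); cover open over 40 mm; tin, jar and tub upright within 30 mm of their start (z of key_tip in the frame of keyhole below -0.0205 m and horizontal distance between key_tip and keyhole below 0.006 m and angle between key's own z axis and vertical below 0.2 rad and value of joint plug above 1.3 rad and velocity of joint plug below 0.1 rad/s and value of joint cover above 0.04 m and contact force between the fingers and key above 2 N and not (distance of tin from where it was at the start of the episode above 0.03 m or angle between tin's own z axis and vertical above 0.5 rad) and not (distance of spice_jar from where it was at the start of the episode above 0.03 m or angle between spice_jar's own z axis and vertical above 0.5 rad) and not (distance of tub from where it was at the start of the episode above 0.03 m or angle between tub's own z axis and vertical above 0.5 rad)); the arm keeps its last pose, push and grip.
It fails at once if the tin is moved more than 30 mm or tipped (distance of tin from where it was at the start of the episode above 0.03 m or angle between tin's own z axis and vertical above 0.5 rad).
It fails at once if the spice jar is moved more than 30 mm or tipped (distance of spice_jar from where it was at the start of the episode above 0.03 m or angle between spice_jar's own z axis and vertical above 0.5 rad).
It fails at once if the tub is moved more than 30 mm or tipped (distance of tub from where it was at the start of the episode above 0.03 m or angle between tub's own z axis and vertical above 0.5 rad).
It also fails if it takes over 72 s, if anything falls off the work surface, if the arm or the gripper's body presses on something with over 40 N, if the wrist force passes 120 N, or if a joint passes its speed limit or range.

ROBOT

A 6-joint arm with a two-finger parallel gripper is mounted at the origin on a cart in front of the work surface, level with it; the furniture and walls round the work are solid. World frame = base frame: x ahead of the robot, y to its left, z up, the work surface at z = 0. Lengths are in m, angles in rad, forces in N, time in s.
With the tool pointing down it reaches from about 0.35 to 0.975 m from the base axis. Payload 4.9 kg.
Tool frame: the origin (TCP) lies where the fingers leave the gripper's body, on its centre line; the fingertips stand 73 mm ahead of it and the grasp point (between the pads) lies 54 mm ahead of it; z points along the fingers, y is the direction in which the jaws open and shut (so a half turn about z gives the same grasp; the last joint's range is limited). The gripper opens to 85 mm and grips with 20 to 120 N. Pads are 22 mm wide; open, the fingers measure 114 mm over their backs; the gripper's body (76 mm by 85 mm) begins 54 mm behind the grasp point. The pads swing forward as they close: fully open they stand 13 mm farther back than shut.
Start: joints at [-1.419, 0.053, 1.613, -0, 1.476, -0.119], TCP at [0.167, -0.602, 0.304] pointing down, gripper open.
Joint ranges: [-3.01, 3.01], [-1.01, 2.22], [0.06, 2.58], [-1.02, 4.17], [0.09, 2.62], [-3.14, 3.14]. Speed limits (rad/s): [2.57, 2.57, 3.14, 3.14, 3.14, 3.14].

INTERFACE

Orientations are given as a rotation vector (axis times angle).
In Python, from station import monitor, vision, workorder gives the robot as it stands.
- The arm moves only by the tool arm_command, never from a script. Its argument "rows" is text: rows parted by semicolons, each of 6 numbers parted by spaces: the shift along the world's x, y, z in mm, then the turn, a rotation vector about the world's x, y, z in degrees. In form: tx ty tz wx wy wz; .... A call has 1 to 12 rows; each row is the pose to reach, as a shift and turn from the pose measured when the call began; what a row does not reach only later rows make up. A row lasts 1/8 s, in which the tool goes at most 62.5 mm and 10.7 degrees, less where a joint would pass 70% of its speed; a pose out of reach is approached as far as the arm can. A call with a gripper value outside its range is refused whole. "jaw" is the opening, from 0 (shut) to 1 (fully open), set as the call begins (left out, the last holds). The fingers move at their own pace and stop on an object; "squeeze" is the grip in N (left out, the last holds). Time passes only in rows, so rows that repeat a pose let the fingers close. It gives the time, the measured TCP pose, the force and the opening at its end, in the units of the state.
- monitor.get_obs(): the state, without advancing time (a new reading comes with each control period).
- vision.get_image(name): name is "scene" or "top"; returns a dict with "frame" (384x512x3 uint8, red, green, blue), "vfov" (degrees; the focal length in pixels is half the picture's height over the tangent of half this angle, whatever the lens; pixels are square), "cx", "cy" (the principal point, pixels), "distortion" ([k1, k2, p1, p2, k3] as OpenCV has them; the pictures are not rectified), "R" (3x3) and "t" (3): a world point X has camera coordinates R X + t. Camera axes: x right, y down, z forward; pixel columns grow to the right and rows downward; lengths in m; the calibration is good to about 2 mm. A picture is of the moment at which its call begins. There is no depth.
- workorder.finish_job(): hands the job in, once; it reports no verdict.
The state is a dict: "t": time; "q": joint angles; "dq": joint speeds; "effort": joint torques, N m; "tool_pos": TCP position; "tool_rot": TCP orientation; "contact_force": force on the tool from outside, world axes, zero at the start; "wrist_torque": the same for the moment, N m; "opening": finger opening in m.
Only numpy, scipy, OpenCV 4.12 (cv2) and the standard library are available. Lean on these libraries where they do the work, as an engineer would, in place of code of your own. Each camera call takes 0.05 s, during which the arm holds its last target. There are 200 camera calls.

## Working session

There is one attempt and no reset: what is moved stays moved. The work goes in short steps, Python scripts to look and compute and a tool call to move; the robot and the scene stay as the last step left them, time stands still between calls to the robot, and variables do not carry over. Pictures are saved under pics/ and viewed, about 8 in all and at most 12, crops included, and the job is handed in when it is done.

Besides the shell and the picture viewer there is one more tool, called after "Emit:" as name(argument=value, ...) on one line, values as JSON. arm_command: Moves the arm, as the interface text tells. Its arguments: {"type":"object","properties":{"rows":{"type":"string"},"jaw":{"type":"number"},"squeeze":{"type":"number"}},"required":["rows"]}

```bash
mkdir -p pics; cat > h.py <<'E'
import numpy as np, cv2
from station import monitor, vision, workorder
def shot(n):
    im=vision.get_image(n); f=np.ascontiguousarray(im["frame"][...,::-1])
    h=f.shape[0]; fl=h/2/np.tan(np.radians(im["vfov"])/2)
    K=np.array([[fl,0,im["cx"]],[0,fl,im["cy"]],[0,0,1.]])
    return f,K,np.array(im["distortion"],float),np.array(im["R"]),np.array(im["t"])
def ray(c,px):
    f,K,d,R,t=c
    p=cv2.undistortPoints(np.array(px,float).reshape(-1,1,2),K,d).reshape(-1,2)
    v=np.c_[p,np.ones(len(p))]@R; return -R.T@t, v
def plane(c,px,z):
    o,v=ray(c,px); return o+v*((z-o[2])/v[:,2])[:,None]
def proj(c,X):
    f,K,d,R,t=c
    return cv2.projectPoints(np.array(X,float).reshape(-1,1,3),cv2.Rodrigues(R)[0],t,K,d)[0].reshape(-1,2)
def tri(cs,pxs):
    A=np.zeros((3,3));b=np.zeros(3)
    for c,p in zip(cs,pxs):
        o,v=ray(c,[p]);v=v[0]/np.linalg.norm(v[0]);P=np.eye(3)-np.outer(v,v);A+=P;b+=P@o
    return np.linalg.solve(A,b)
E
python3 - <<'E'
from h import *
for n in("scene","top"):
    c=shot(n); cv2.imwrite(f"pics/{n}0.png",c[0]); print(n,c[1],c[2],-c[3].T@c[4],c[3][2])
print(monitor.get_obs())
E
```

```text
scene [[394.19895006   0.         254.82019604]
 [  0.         394.19895006 198.4659114 ]
 [  0.           0.           1.        ]] [0.02003836 0.         0.         0.         0.        ] [-0.03688798  0.70123471  0.61596247] [ 0.55239103 -0.69705129 -0.4571473 ]
top [[491.66347782   0.         250.7703217 ]
 [  0.         491.66347782 193.18903918]
 [  0.           0.           1.        ]] [-0.19983139  0.          0.          0.          0.        ] [ 0.42921288 -0.07128208  1.54706544] [ 0.11588451 -0.00847716 -0.99322652]
{'t': 0.1, 'q': array([-1.41898578e+00,  5.32498356e-02,  1.61415431e+00,  8.42230045e-06,
        1.47602622e+00, -1.18977701e-01]), 'dq': array([-0.00213125, -0.00143321, -0.00203451, -0.00077871,  0.00105238,
       -0.00164351]), 'effort': array([-7.77221194e-04, -3.94901311e+01, -3.71367538e+01, -1.76577259e-04,
        3.93589595e-03, -4.96876012e-06]), 'tool_pos': array([ 0.16713091, -0.60178619,  0.30281269]), 'tool_rot': array([-3.11102084e+00, -4.23805514e-01,  3.41992647e-05]), 'contact_force': array([-0.3107169 , -0.0108143 ,  0.27056753]), 'wrist_torque': array([-0.03715729, -0.0393801 , -0.0276773 ]), 'opening': 0.08532549783876858}
```

View pics/scene0.png

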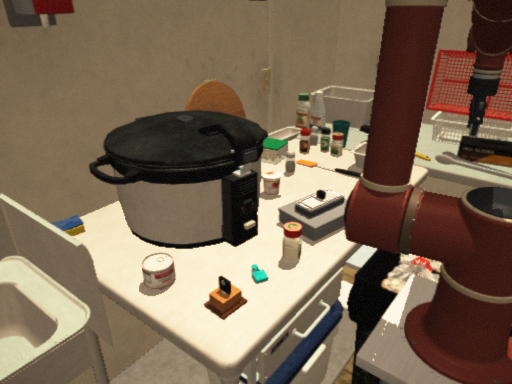

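View pics/top0.png

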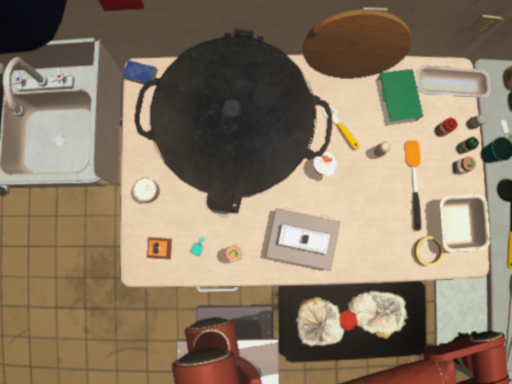

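```bash
python3 - <<'E'
from h import *
s=cv2.imread("pics/scene0.png");t=cv2.imread("pics/top0.png")
r=lambda a,x0,x1,y0,y1,k:cv2.resize(a[y0:y1,x0:x1],None,fx=k,fy=k,interpolation=cv2.INTER_CUBIC)
A=np.zeros((600,800,3),np.uint8)
for im,y,x in[(r(t,262,342,205,273,5),0,0),(r(t,138,188,228,268,8),0,400),(r(s,275,350,180,240,5),345,0),(r(s,200,275,265,320,5),325,400)]:
    h,w=im.shape[:2];h=min(h,600-y);w=min(w,800-x);A[y:y+h,x:x+w]=im[:h,:w]
cv2.imwrite("pics/crop1.png",A)
c=shot("top"); 
for n,p,z in[("box",(302,239),.076),("key",(158,248),.05),("jar",(233,254),.097),("tin",(145,190),.058),("tub",(323,163),.071),("teal",(198,246),0.01),("cooker",(228,207),.2)]: print(n,plane(c,[p],z))
E
```

```text
box [[ 0.46025001 -0.23478825  0.076     ]]
key [[0.44018467 0.20196755 0.05      ]]
jar [[ 0.41953013 -0.02836927  0.097     ]]
tin [[0.61822415 0.24118042 0.058     ]]
tub [[ 0.69085255 -0.30672838  0.071     ]]
teal [[0.44537759 0.0831419  0.01      ]]
cooker [[ 0.54918453 -0.01949876  0.2       ]]
```

View pics/crop1.png

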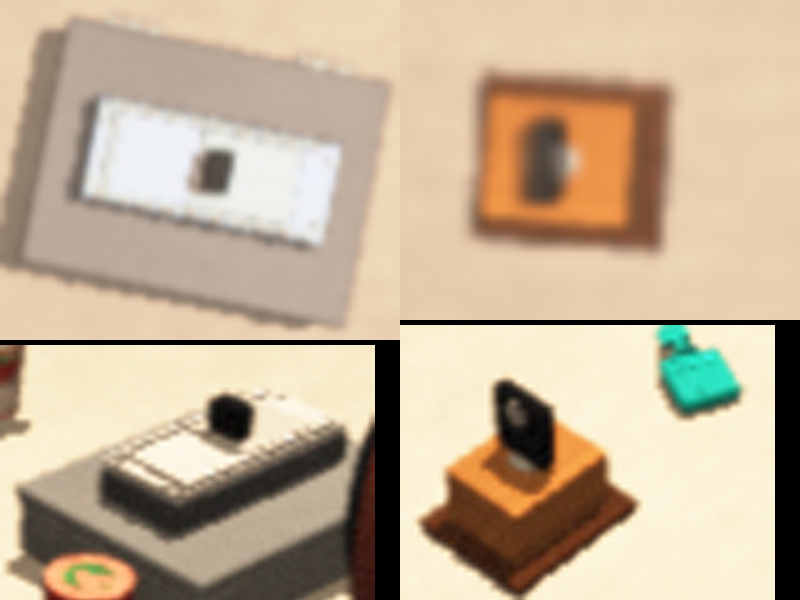

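Key candidates: the black key upright in the stand (top 157,248) and the teal one lying flat (198,246). The black one in the stand fits the description. The box's +y is image left (about world +y), with the cover on its right half and the grip at (305,239). Next I'll measure these accurately.

```bash
cat > m.py <<'E'
from h import *
def rect(c,mask,z,win):
    x0,x1,y0,y1=win; m=np.zeros_like(mask);m[y0:y1,x0:x1]=mask[y0:y1,x0:x1]
    k=max(cv2.findContours(m,cv2.RETR_EXTERNAL,cv2.CHAIN_APPROX_NONE)[0],key=cv2.contourArea)
    P=plane(c,k.reshape(-1,2),z)[:,:2]
    (cx,cy),s,a=cv2.minAreaRect((P*1000).astype(np.float32))
    return np.round([cx,cy],1),np.round(s,1),round(a,2),k.reshape(-1,2).mean(0)
if __name__=="__main__":
    c=shot("top"); f=c[0]; hsv=cv2.cvtColor(f,cv2.COLOR_BGR2HSV)
    H,S,V=cv2.split(hsv)
    for n,p in [("gray",(275,245)),("face",(288,238)),("cover",(315,242)),("grip",(306,239)),("table",(255,262)),("orange",(172,248)),("foot",(170,253)),("key",(156,248))]: print(n,hsv[p[1],p[0]])
    W=(255,350,200,280)
    face=((V>195)&(S<40)).astype(np.uint8)*255
    print("face",rect(c,face,.076,(275,332,220,258)))
    box=((S<45)&(V>110)).astype(np.uint8)*255
    box=cv2.morphologyEx(box,cv2.MORPH_OPEN,np.ones((3,3)))
    print("box",rect(c,box,.05,W))
    print("grip",rect(c,(V<110).astype(np.uint8)*255,.1015,(296,314,232,248)))
    org=((H<20)&(S>130)&(V>180)|(V<90)).astype(np.uint8)*255
    org=((H<20)&(S>130)&(V>180)).astype(np.uint8)*255
    print("stand",rect(c,org,.034,(140,190,225,270)))
    print("key",rect(c,((V<110)&(S<130)).astype(np.uint8)*255,.071,(148,166,236,260)))
    s=np.r_[[cv2.resize(x,None,fx=4,fy=4,interpolation=0) for x in (face[205:275,260:345],box[205:275,260:345])]]
    cv2.imwrite("pics/mask.png",np.hstack(s))
E
python3 m.py
```

```text
gray [ 13  45 169]
face [102   5 244]
cover [ 48   5 242]
grip [13 41 87]
table [ 17  60 232]
orange [ 15  67 222]
foot [ 12 103 149]
key [14 61 88]
face (array([ 461.9, -242.7]), array([150.,  61.]), 76.59, array([304.44615385, 238.71538462]))
box (array([ 455.4, -240.3]), array([173.8, 129.3]), 61.63, array([303.50462963, 241.10185185]))
grip (array([ 459.5, -240.8]), array([11.8, 17.7]), 88.53, array([304.88888889, 239.        ]))
stand (array([441.9, 208.1]), array([56.4, 46.3]), 89.47, array([157.03225806, 247.56451613]))
key (array([441.6, 205.8]), array([ 9.2, 27.1]), 89.79, array([155.4 , 247.95]))
```

```bash
python3 - <<'E'
from m import *
c=shot("top"); f=c[0]; k=4
hs=cv2.cvtColor(f,cv2.COLOR_BGR2HSV); H,S,V=cv2.split(hs)
x0,y0=255,200
b=np.uint8((V<205)|((S<35)))*255
b=cv2.morphologyEx(b,cv2.MORPH_OPEN,np.ones((3,3)))
print("box",rect(c,b,.05,(255,350,200,280)))
# subpixel upsample: face, cover tint, stand, key
def up(win,fn,z,name):
    x0,x1,y0,y1=win
    g=cv2.resize(f[y0:y1,x0:x1],None,fx=8,fy=8,interpolation=cv2.INTER_CUBIC)
    h=cv2.cvtColor(g,cv2.COLOR_BGR2HSV); m=np.uint8(fn(*cv2.split(h),g.astype(int)))*255
    q=max(cv2.findContours(m,cv2.RETR_EXTERNAL,cv2.CHAIN_APPROX_NONE)[0],key=cv2.contourArea).reshape(-1,2)
    q=(q+.5)/8-.5+[x0,y0]
    P=plane(c,q,z)[:,:2]*1000; r=cv2.minAreaRect(P.astype(np.float32))
    print(name,np.round(r[0],1),np.round(r[1],1),round(r[2],2))
up((275,335,215,260),lambda h,s,v,g:(v>205)&(s<30),.076,"face")
up((285,332,222,256),lambda h,s,v,g:(v>205)&(g[...,0]-g[...,2]<2)&(g[...,0]-g[...,2]>-30)&(s<25),.0795,"cover")
up((296,314,232,248),lambda h,s,v,g:(v<150),.1015,"grip")
up((140,190,225,270),lambda h,s,v,g:(s>120)&(v>170)|(v<80),.034,"stand")
up((140,190,225,270),lambda h,s,v,g:(s>90)&(v<245),.008,"foot")
up((148,166,236,260),lambda h,s,v,g:(v<130)&(s<150),.071,"key")
print(proj(c,[[.4419,.2081,.071],[.4419,.2081,.037],[.4619,-.2427,.076]]))
s=shot("scene")
print("scene key top/foot/face",proj(s,[[.4419,.2081,.071],[.4419,.2081,.037],[.4619,-.2427,.076],[.4595,-.2408,.1015]]))
E
```

```text
box (array([ 459.7, -230.8]), array([220., 161.]), 77.05, array([299.995671  , 239.64502165]))
face [ 461.5 -242. ] [148.   59.5] 76.68
cover [ 460.6 -245.1] [140.5  59.4] 76.68
grip [ 460.  -239.6] [19.2 25. ] 83.25
stand [441.5 207.7] [59.  49.1] 85.04
foot [441.5 206.8] [75.4 65.2] 86.16
key [440.9 205.6] [13.9 30.6] 87.12
[[154.73293807 247.40675327]
 [156.79340777 247.48388681]
 [304.61336224 238.39275045]]
scene key top/foot/face [[223.94281055 277.99143647]
 [224.63304564 290.26776371]
 [320.09403902 197.89756383]
 [321.0553362  190.67758566]]
```

Emit:
arm_command(rows="30 36 0 0 0 -4; 75 92 0 0 0 -10; 120 148 -20 0 0 -15; 165 203 -35 0 0 -20; 210 258 -50 0 0 -25; 250 307 -65 0 0 -28; 280 344 -72 0 0 -28.8; 294 361 -73 0 0 -28.8; 294 361 -73 0 0 -28.8; 294 361 -73 0 0 -28.8", jaw=1)

```text
t: 1.55
tool_pos: [0.4611, -0.2412, 0.2306]
tool_rot: [-3.12, 0.363, -0.0]
contact_force: [0.2, 0.4, 0.4]
opening: 0.0855
```

Emit:
arm_command(rows="0 0 -30 0 0 0; 0 0 -60 0 0 0; 0 0 -73 0 0 0; 0 0 -73 0 0 0")

```text
t: 2.05
tool_pos: [0.4604, -0.2417, 0.157]
tool_rot: [-3.119, 0.365, 0.002]
contact_force: [-0.3, 0.1, 1.0]
opening: 0.0855
```

Emit:
arm_command(rows="0 0 0 0 0 0; 0 0 0 0 0 0; 0 0 0 0 0 0; 0 0 0 0 0 0; 0 0 0 0 0 0; 0 0 0 0 0 0; 0 0 0 0 0 0; 0 0 0 0 0 0", jaw=0, squeeze=30)

```text
t: 3.05
tool_pos: [0.4606, -0.2418, 0.1575]
tool_rot: [-3.119, 0.365, 0.001]
contact_force: [-0.2, 1.1, 4.9]
opening: 0.0146
```

Emit:
arm_command(rows="1.4 5.8 0 0 0 0; 2.8 11.7 0 0 0 0; 4.1 17.5 0 0 0 0; 5.5 23.4 0 0 0 0; 6.9 29.2 0 0 0 0; 7.8 33.1 0 0 0 0; 7.8 33.1 0 0 0 0")

```text
t: 3.92
tool_pos: [0.4685, -0.208, 0.1575]
tool_rot: [-3.118, 0.364, 0.002]
contact_force: [-2.3, 1.7, 5.6]
opening: 0.0154
```

Emit:
arm_command(rows="0.7 2.9 0 0 0 0; 0.7 2.9 0 0 0 0")

```text
t: 4.18
tool_pos: [0.4689, -0.206, 0.1575]
tool_rot: [3.12, -0.364, -0.002]
contact_force: [-4.1, -5.2, 2.9]
opening: 0.0153
```

Emit:
arm_command(rows="0.7 2.9 0 0 0 0; 0.7 2.9 0 0 0 0")

```text
t: 4.42
tool_pos: [0.4691, -0.2054, 0.1575]
tool_rot: [3.113, -0.363, -0.003]
contact_force: [-5.6, -11.8, 2.2]
opening: 0.0152
```

Emit:
arm_command(rows="0.7 2.9 0 0 0 0; 0.7 2.9 0 0 0 0")

```text
t: 4.68
tool_pos: [0.4692, -0.205, 0.1574]
tool_rot: [3.107, -0.363, -0.004]
contact_force: [-5.1, -12.1, 0.1]
opening: 0.015
```

Emit:
arm_command(rows="0 -1 0 0 0 0; 0 -1 0 0 0 0; 0 -1 0 0 0 0; 0 -1 0 0 0 0; 0 -1 0 0 0 0", jaw=1)

```text
t: 5.3
tool_pos: [0.4692, -0.2058, 0.1574]
tool_rot: [3.107, -0.362, -0.004]
contact_force: [0.3, 0.0, 0.9]
opening: 0.0852
```

Emit:
arm_command(rows="0 0 40 0 0 5; 0 0 90 0 0 15; -20 30 130 0 0 25; -50 80 140 0 0 35; -60 135 140 0 0 45; -65 195 140 0 0 55; -65 255 140 0 0 65; -60 315 140 0 0 75; -50 360 140 0 0 85; -35 395 140 0 0 95; -28 413 135 0 0 105; -28 413 130 0 0 115")

```text
t: 6.8
tool_pos: [0.4414, 0.2086, 0.2872]
tool_rot: [1.968, 2.437, 0.016]
contact_force: [-0.4, 0.4, -0.5]
opening: 0.0852
```

```bash
python3 - <<'E'
from h import *
c=shot("top"); cv2.imwrite("pics/top1.png",c[0]);print(monitor.get_obs()["q"])
r=lambda a,x0,x1,y0,y1,k:cv2.resize(a[y0:y1,x0:x1],None,fx=k,fy=k,interpolation=cv2.INTER_CUBIC)
s=shot("scene"); cv2.imwrite("pics/scene1.png",s[0])
cv2.imwrite("pics/c2.png",np.hstack([r(c[0],270,336,212,268,6),r(s[0],275,350,184,240,6)[:336,:400]]))
E
```

```text
[ 2.88722678e-01 -2.81263348e-01  1.94939229e+00 -1.87272991e-03
  1.46121879e+00  7.39262720e-02]
```

View pics/c2.png

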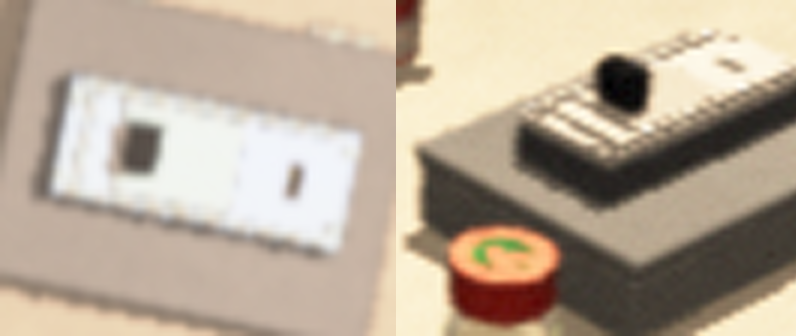

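```bash
python3 - <<'E'
from h import *
T=shot("top");S=shot("scene");f0=cv2.imread("pics/top0.png")
def cen(f,win,th):
    x0,x1,y0,y1=win;g=cv2.resize(f[y0:y1,x0:x1],None,fx=8,fy=8,interpolation=cv2.INTER_CUBIC)
    g=cv2.cvtColor(g,cv2.COLOR_BGR2GRAY).astype(float); w=np.clip(th-g,0,None)
    m=np.uint8(w>0);n,l,st,ce=cv2.connectedComponentsWithStats(m);i=1+np.argmax(st[1:,4]);w*=l==i
    ys,xs=np.nonzero(w);q=np.c_[xs,ys];ww=w[ys,xs];mu=(q*ww[:,None]).sum(0)/ww.sum()
    C=np.cov(q.T,aweights=ww);e=np.linalg.eigh(C)[1][:,1]
    P=lambda v:(v+.5)/8-.5+np.array([x0,y0]); return P(mu),P(mu+30*e),st[i]
a,b,st=cen(T[0],(312,326,236,249),200);p=plane(T,[a,b],.0755)*1000;d=p[1]-p[0]
print("keyhole top",a,p[0],np.degrees(np.arctan2(d[1],d[0])),st)
x=int(275+337/6),int(184+65/6)
a2,b2,st=cen(S[0],(x[0]-6,x[0]+7,x[1]-4,x[1]+5),200)
# slot walls visible only at depth; mouth plane z=.076
print("scene",a2,plane(S,[a2],.0755)*1000,st,"tri",tri([T,S],[a,a2])*1000)
# box: dark grip in scene/top
a,b,st=cen(T[0],(284,300,230,245),150);print("grip top",plane(T,[a],.1005)*1000)
# key pre-image
Tc=(f0,)+T[1:];a,b,st=cen(f0,(147,168,234,262),130);p=plane(Tc,[a,b],.068)*1000;d=p[1]-p[0]
print("key",a,p[0],np.degrees(np.arctan2(d[1],d[0])),st)
E
```

```text
keyhole top [318.65808319 241.81025319] [ 450.74448832 -284.86655482   75.5       ] 164.51378684527472 [ 44  27  26  47 868]
scene [335.77083653 197.83163853] [[ 425.28921178 -272.08283244   75.5       ]] [ 70  55  34  17 381] tri [ 443.41997009 -290.61345167   62.64689645]
grip top [[ 468.11294853 -205.20457571  100.5       ]]
key [159.14850877 249.65561924] [435.03654899 195.19500487  68.        ] -176.51503087815468 [   0   30  168  168 7975]
```

Emit:
arm_command(rows="0 -1 0 0 0 10; 0 -1 0 0 0 20; 0 -1 0 0 0 30; 0 -1 -20 0 0 40; 0 -1 -40 0 0 50; 0 -1 -60 0 0 60; 0 -1 -80 0 0 70; 0 -1 -100 0 0 74.3; 0 -1 -125 0 0 74.3; 0 -1 -150 0 0 74.3; 0 -1 -171 0 0 74.3; 0 -1 -171 0 0 74.3")

```text
t: 8.5
tool_pos: [0.4401, 0.2056, 0.115]
tool_rot: [-0.118, -3.137, -0.02]
contact_force: [0.5, 0.7, -0.7]
opening: 0.0858
```

Emit:
arm_command(rows="0 0 0 0 0 0; 0 0 0 0 0 0; 0 0 0 0 0 0; 0 0 0 0 0 0; 0 0 0 0 0 0; 0 0 0 0 0 0; 0 0 0 0 0 0; 0 0 0 0 0 0", jaw=0, squeeze=20)

```text
t: 9.5
tool_pos: [0.4404, 0.206, 0.1154]
tool_rot: [-0.118, -3.138, -0.022]
contact_force: [0.4, 4.1, 2.2]
opening: 0.0094
```

Emit:
arm_command(rows="0 1.5 0 -0.8 0 0; 0 1.5 0 -0.8 0 0")

```text
t: 9.75
tool_pos: [0.4404, 0.2075, 0.1153]
tool_rot: [-0.117, -3.139, 0.002]
contact_force: [-1.4, 1.2, 2.1]
opening: 0.0097
```

Emit:
arm_command(rows="0 0 0 0 0 0; 0 0 0 0 0 0; 0 0 0 0 0 0", squeeze=80)

```text
t: 10.12
tool_pos: [0.4404, 0.2075, 0.1155]
tool_rot: [-0.117, -3.139, 0.002]
contact_force: [-0.4, 2.8, 3.9]
opening: 0.0089
```

Emit:
arm_command(rows="0 0 8 0 0 0; 0 0 18 0 0 0; 0 0 28 0 0 0; 0 0 55 0 0 0; 0 0 90 0 0 0; 0 0 120 0 0 0; 0 0 120 0 0 0; 0 0 120 0 0 0")

```text
t: 11.12
tool_pos: [0.44, 0.207, 0.2348]
tool_rot: [-0.117, -3.138, 0.003]
contact_force: [0.1, -0.1, -1.2]
opening: 0.0085
```

```bash
python3 - <<'E'
from h import *
o=monitor.get_obs();print(o["q"],o["tool_pos"],o["tool_rot"],o["opening"])
s=shot("scene");c=shot("top");cv2.imwrite("pics/scene2.png",s[0]);cv2.imwrite("pics/top2.png",c[0])
p=proj(s,[o["tool_pos"]-[0,0,.08]])[0].astype(int);print(p)
g=s[0][p[1]-45:p[1]+40,p[0]-50:p[0]+50]
cv2.imwrite("pics/c3.png",cv2.resize(g,None,fx=6,fy=6,interpolation=cv2.INTER_CUBIC))
E
```

```text
[ 2.87301781e-01 -2.34523424e-01  1.99855102e+00 -1.66082306e-03
  1.37968256e+00 -1.20847675e+00] [0.44001611 0.207034   0.23478949] [-0.11725655 -3.13791415  0.00348672] 0.008510031009836293
[223 245]
```

View pics/c3.png

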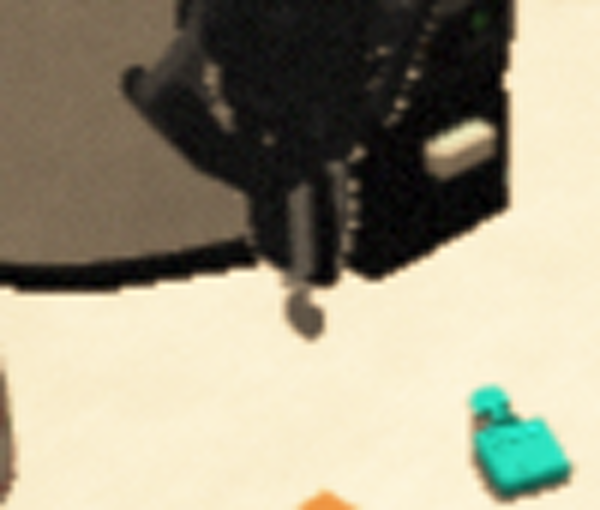

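```bash
python3 - <<'E'
from h import *
s=shot("scene");o=monitor.get_obs();x,y,z=o["tool_pos"]
tip=z-.1155+.010
P=[[x,y,tip+h] for h in(0,.014,.024,.027,.033,.061)]+[[x-.008,y,tip+.007],[x+.008,y,tip+.007]]
print(np.round((proj(s,P)-[173,200])*6))
f=s[0];g=f[225:270,200:250]
b=cv2.resize(g,None,fx=14,fy=14,interpolation=cv2.INTER_CUBIC)
b=np.clip((b.astype(float)-0)*1.0,0,255)
cv2.imwrite("pics/c4.png",np.uint8(255*(b/255)**0.6)[:600])
E
```

```text
[[305. 339.]
 [303. 306.]
 [302. 282.]
 [301. 275.]
 [301. 260.]
 [297. 191.]
 [321. 330.]
 [287. 314.]]
```

View pics/c4.png

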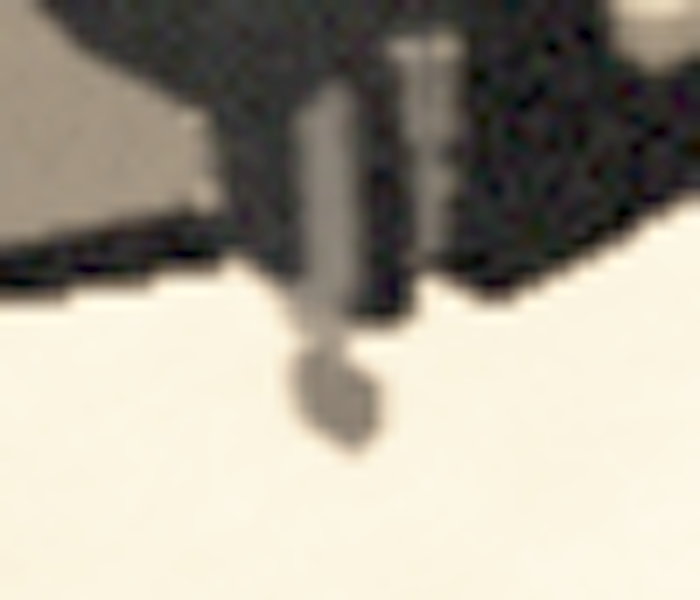

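Emit:
arm_command(rows="-20 -20 10 0 0 -1; -40 -60 15 0 0 -2; -50 -110 15 0 0 -3; -55 -165 15 0 0 -4; -55 -220 15 0 0 -5; -50 -275 15 0 0 -6; -40 -330 15 0 0 -7; -25 -380 15 0 0 -8; -10 -425 15 0 0 -9; 3 -465 5 0 0 -9.2; 11 -491 -10 0 0 -9.2; 11 -491 -20 0 0 -9.2")

```text
t: 12.78
tool_pos: [0.4502, -0.2848, 0.2116]
tool_rot: [-0.371, -3.113, 0.001]
contact_force: [0.8, 0.2, -1.0]
opening: 0.0087
```

```bash
python3 - <<'E'
from h import *
o=monitor.get_obs();print(o["q"],o["tool_pos"],o["tool_rot"],o["opening"])
s=shot("scene");c=shot("top");cv2.imwrite("pics/scene3.png",s[0]);cv2.imwrite("pics/top3.png",c[0])
x,y,z=o["tool_pos"];tip=z-.1055
print("exp tip",(proj(s,[[x,y,tip],[x,y,tip+.007],[.4507,-.2845,.076]])-[305,175])*10)
b=cv2.resize(s[0][175:225,305:375],None,fx=10,fy=10,interpolation=cv2.INTER_CUBIC)
cv2.imwrite("pics/c5.png",b)
E
```

```text
[-0.70231936 -0.09001572  1.91178542 -0.00405531  1.3250842  -2.03489149] [ 0.45015316 -0.28480957  0.21160947] [-3.70986913e-01 -3.11300838e+00  6.01536885e-04] 0.008698069977220918
exp tip [[261.97892393  99.95518607]
 [263.82331708  78.886465  ]
 [252.07339909 189.17563981]]
```

View pics/c5.png

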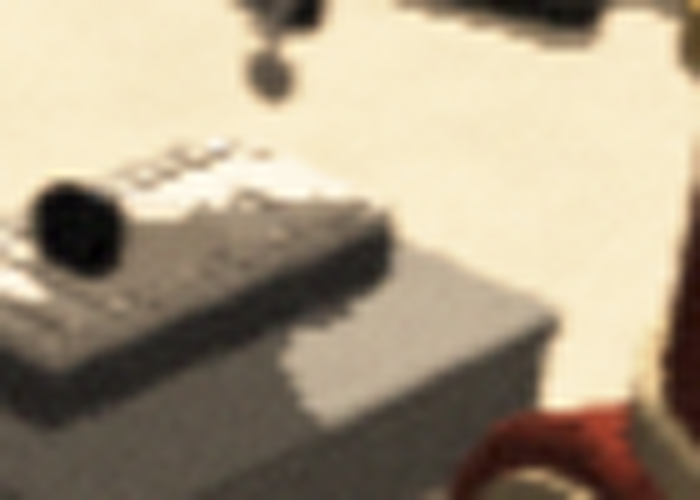

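```bash
python3 - <<'E'
from h import *
S=shot("scene");f=cv2.imread("pics/scene1.png");S0=(f,)+S[1:]
g=cv2.cvtColor(f,cv2.COLOR_BGR2GRAY);print(g[189:201,322:341])
for dx in(-8,0,8): 
    d=np.array([.973,-.230,0]);e=np.array([.23,.973,0]);C=np.array([.4507,-.2845,.076])
    print(dx,[np.round(proj(S0,[C+d*dx/1e3+e*dy/1e3])[0],1) for dy in(-3,0,3)])
# cover end edge (box y): grip-based, top view line profile along box y through x=0 and x=12
T=shot("top");T1=(cv2.imread("pics/top1.png"),)+T[1:]
G=cv2.cvtColor(T1[0],cv2.COLOR_BGR2GRAY).astype(np.float32);O=np.array([.4615,-.242,.076])
for bx in(0,):
    ys=np.arange(-60,-30,1.);P=proj(T1,[O+e*y/1e3+d*bx/1e3 for y in ys]).astype(np.float32)
    print([(int(y),int(v)) for y,v in zip(ys,cv2.remap(G,P[:,0],P[:,1],1).ravel())])
E
```

```text
[[212 209 226 228 240 222 208 231 234 231 234 236 235 234 234 233 232 233
  236]
 [179 188 218 192 168 178 228 234 211 191 229 240 237 233 231 231 233 233
  233]
 [199 169 164 169 226 241 245 244 244 244 245 246 244 240 234 234 232 232
  232]
 [173 230 243 244 245 246 246 245 247 247 247 247 246 245 242 238 235 235
  233]
 [243 245 246 247 247 244 233 229 239 243 245 246 245 245 245 244 243 240
  236]
 [246 247 247 248 248 240 212 170 160 191 226 241 245 245 245 245 244 236
  228]
 [234 242 246 247 247 246 243 234 203 165 178 228 243 246 246 245 239 236
  212]
 [234 238 241 246 246 246 246 245 243 236 239 242 244 245 240 235 202 155
  135]
 [235 235 236 239 241 244 246 245 246 245 245 235 230 230 197 152 124 143
  134]
 [234 235 234 236 236 239 241 243 243 242 244 222 162 144 161 173 140 107
   92]
 [235 235 234 233 233 235 235 223 225 197 156 139 153 137 113 112  95  82
   64]
 [234 235 234 233 207 184 215 191 146 133 154 137 115 105  88  77  58  48
   41]]
-8 [array([332.9, 194.5]), array([332.2, 194.8]), array([331.5, 195.1])]
0 [array([330.9, 193.6]), array([330.2, 193.9]), array([329.5, 194.2])]
8 [array([328.9, 192.7]), array([328.2, 193. ]), array([327.6, 193.3])]
[(-60, 245), (-59, 245), (-58, 245), (-57, 244), (-56, 244), (-55, 244), (-54, 243), (-53, 242), (-52, 240), (-51, 236), (-50, 223), (-49, 211), (-48, 196), (-47, 175), (-46, 155), (-45, 135), (-44, 142), (-43, 150), (-42, 159), (-41, 181), (-40, 202), (-39, 224), (-38, 231), (-37, 236), (-36, 241), (-35, 242), (-34, 243), (-33, 243), (-32, 244), (-31, 244)]
```

Emit:
arm_command(rows="1 0.8 -12 0 0 0; 1 0.8 -22 0 0 0; 1 0.8 -27 0 0 0; 1 0.8 -29 0 0 0; 1 0.8 -31 0 0 0; 1 0.8 -33 0 0 0; 1 0.8 -33 0 0 0")

```text
t: 13.85
tool_pos: [0.4513, -0.2821, 0.1801]
tool_rot: [-0.367, -3.115, 0.002]
contact_force: [0.0, 0.6, 0.0]
opening: 0.0087
```

Emit:
arm_command(rows="0 0 0 0 0 0; 0 0 0 0 0 0")

```text
t: 14.1
tool_pos: [0.4514, -0.2821, 0.1803]
tool_rot: [-0.367, -3.115, 0.002]
contact_force: [0.3, -1.2, -0.3]
opening: 0.0082
```

Emit:
arm_command(rows="0 -1.3 0 0 0 0; 0 -1.3 -1 0 0 0; 0 -1.3 -2 0 0 0; 0 -1.3 -2 0 0 0")

```text
t: 14.6
tool_pos: [0.4513, -0.2834, 0.1781]
tool_rot: [-0.367, -3.115, 0.002]
contact_force: [0.5, 0.1, -0.4]
opening: 0.0086
```

Emit:
arm_command(rows="0 -0.3 -1 0 0 0; 0 -0.3 -2 0 0 0; 0 -0.3 -3 0 0 0; 0 -0.3 -3 0 0 0")

```text
t: 15.1
tool_pos: [0.4512, -0.2836, 0.175]
tool_rot: [-0.367, -3.115, 0.002]
contact_force: [-0.2, 0.8, -1.5]
opening: 0.0086
```

Emit:
arm_command(rows="0 0 -1.5 0 0 0; 0 0 -3 0 0 0; 0 0 -3 0 0 0")

```text
t: 15.48
tool_pos: [0.4511, -0.2836, 0.1718]
tool_rot: [-0.367, -3.115, 0.002]
contact_force: [-0.3, 0.9, -0.4]
opening: 0.0087
```

Emit:
arm_command(rows="0 0 -1 0 0 3.5; 0 0 -2 0 0 -3.5; 0 0 -3 0 0 3.5; 0 0 -4 0 0 -3.5; 0 0 -5 0 0 3.5; 0 0 -6 0 0 -3.5; 0 0 -7 0 0 3.5; 0 0 -7 0 0 -3.5; 0 0 -7 0 0 0")

```text
t: 16.6
tool_pos: [0.4515, -0.2842, 0.1661]
tool_rot: [-0.365, -3.116, 0.004]
contact_force: [-1.4, -0.5, 4.7]
opening: 0.0088
```

Emit:
arm_command(rows="0 0 -1 0 0 3.5; 0 0 -2 0 0 -3.5; 0 0 -3 0 0 3.5; 0 0 -4 0 0 -3.5; 0 0 -5 0 0 3.5; 0 0 -6 0 0 -3.5; 0 0 -7 0 0 3.5; 0 0 -8 0 0 -3.5; 0 0 -9 0 0 3.5; 0 0 -9 0 0 -3.5; 0 0 -9 0 0 0")

```text
t: 17.98
tool_pos: [0.4514, -0.284, 0.1575]
tool_rot: [-0.364, -3.115, 0.003]
contact_force: [-1.7, 1.1, 3.2]
opening: 0.0088
```

Emit:
arm_command(rows="0 0 -1 0 0 3.5; 0 0 -1.5 0 0 -3.5; 0 0 -2 0 0 3.5; 0 0 -2.5 0 0 -3.5; 0 0 -2.5 0 0 0; 0 0 -2.5 0 0 0")

```text
t: 18.73
tool_pos: [0.4517, -0.2843, 0.1574]
tool_rot: [-0.363, -3.115, 0.003]
contact_force: [-5.4, 4.6, 12.6]
opening: 0.0089
```

```bash
python3 - <<'E'
from h import *
s=shot("scene");cv2.imwrite("pics/scene4.png",s[0])
b=cv2.resize(s[0][150:215,295:360],None,fx=9,fy=9,interpolation=cv2.INTER_CUBIC)
cv2.imwrite("pics/c6.png",np.uint8(255*(b/255.)**0.6));print((proj(s,[[.4511,-.284,.076],[.4511,-.284,.079],[.4511,-.284,.113]])-[295,150])*9)
E
```

```text
[[315.0961398  395.46736424]
 [315.78456862 387.53879089]
 [323.7081707  296.39538803]]
```

View pics/c6.png

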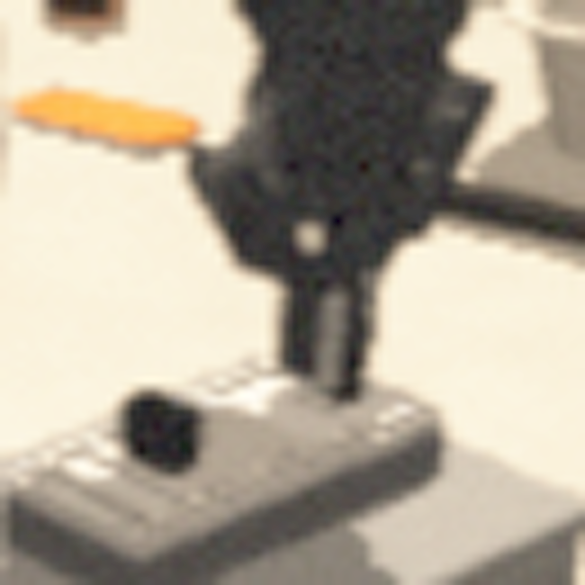

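Emit:
arm_command(rows="0 0 -0.7 0 0 -6; 0 0 -0.7 0 0 -12; 0 0 -0.7 0 0 -18; 0 0 -0.7 0 0 -24; 0 0 -0.7 0 0 -30; 0 0 -0.7 0 0 -36; 0 0 -0.7 0 0 -40; 0 0 -0.7 0 0 -40", squeeze=100)

```text
t: 19.77
tool_pos: [0.4516, -0.2839, 0.1575]
tool_rot: [-1.406, -2.801, -0.001]
contact_force: [-2.8, 3.2, 5.0]
opening: 0.0086
```

Emit:
arm_command(rows="0 0 -0.7 0 0 -6; 0 0 -0.7 0 0 -12; 0 0 -0.7 0 0 -18; 0 0 -0.7 0 0 -24; 0 0 -0.7 0 0 -30; 0 0 -0.7 0 0 -36; 0 0 -0.7 0 0 -42; 0 0 -0.7 0 0 -48; 0 0 -0.7 0 0 -51; 0 0 -0.7 0 0 -51")

```text
t: 21.02
tool_pos: [0.4513, -0.2839, 0.1575]
tool_rot: [-2.474, -1.923, -0.005]
contact_force: [-4.4, 1.8, 5.5]
opening: 0.0084
```

```bash
python3 - <<'E'
from h import *
o=monitor.get_obs();print(o["q"][5],o["wrist_torque"],o["contact_force"],o["tool_pos"],2*np.degrees(np.arctan2(o["tool_rot"][1],o["tool_rot"][0]))-90)
E
```

```text
-0.4552986127717765 [0.35301166 0.7777735  0.10243446] [-4.41122924  1.76945548  5.54893187] [ 0.45127915 -0.28386871  0.15748806] -374.2806402978321
```

Emit:
arm_command(rows="0 0 -0.7 0 0 -2; 0 0 -0.7 0 0 -4; 0 0 -0.7 0 0 -6; 0 0 -0.7 0 0 -6; 0 0 -0.7 0 0 -6")

```text
t: 21.65
tool_pos: [0.4513, -0.2838, 0.1575]
tool_rot: [-2.571, -1.792, -0.005]
contact_force: [-3.2, 2.2, 5.3]
opening: 0.0084
```

```bash
python3 - <<'E'
from h import *
o=monitor.get_obs();print(o["q"][5],o["wrist_torque"],o["contact_force"],o["tool_pos"],2*np.degrees(np.arctan2(o["tool_rot"][1],o["tool_rot"][0]))-90)
s=shot("scene");c=shot("top");cv2.imwrite("pics/top5.png",c[0])
b=lambda f,x0,x1,y0,y1,k:cv2.resize(f[y0:y1,x0:x1],None,fx=k,fy=k,interpolation=cv2.INTER_CUBIC)
A=np.zeros((540,790,3),np.uint8);A[:,:540]=b(s[0],300,360,150,210,9);t=b(c[0],100,350,130,280,1);A[:150,540:790]=t
cv2.imwrite("pics/c7.png",np.uint8(255*(A/255.)**0.6))
E
```

```text
-0.35138796657446975 [0.36513476 0.56953655 0.07774412] [-3.17516085  2.1711912   5.28846303] [ 0.45126037 -0.28384709  0.15745409] -380.25578678012005
```

View pics/c7.png

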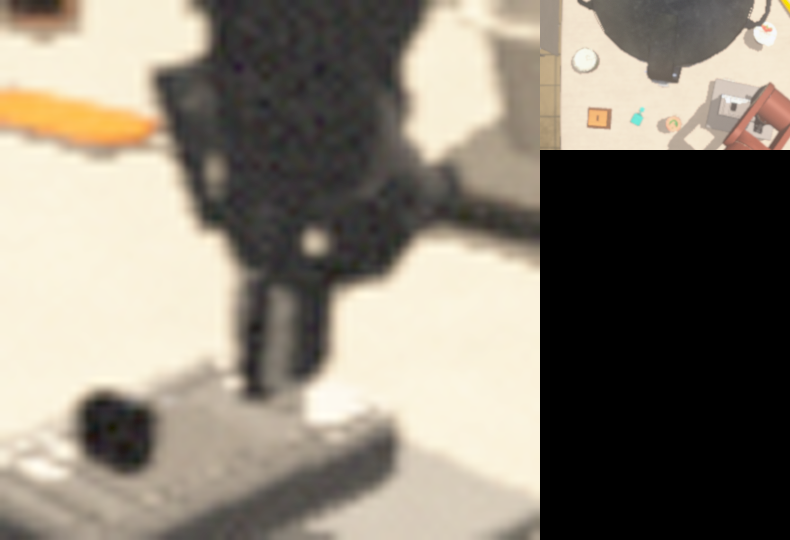

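Emit:
arm_command(rows="0 0 -0.7 0 0 -2; 0 0 -0.7 0 0 -4; 0 0 -0.7 0 0 -4; 0 0 -0.7 0 0 -4; 0 0 -0.7 0 0 -4")

```text
t: 22.38
tool_pos: [0.4513, -0.2839, 0.1575]
tool_rot: [-2.631, -1.701, -0.005]
contact_force: [-2.5, 2.7, 6.0]
opening: 0.0083
```

```bash
python3 - <<'E'
from h import *
for i in range(4):
    o=monitor.get_obs();print(o["wrist_torque"],o["contact_force"],2*np.degrees(np.arctan2(o["tool_rot"][1],o["tool_rot"][0]))-90); shot("top")
E
```

```text
[0.38349754 0.52014025 0.0736732 ] [-2.45812813  2.68706258  5.96866852] -384.233806398513
[0.38155034 0.59460028 0.09410302] [-3.67064962  1.47805441  5.46647633] -384.2351088379666
[0.34395744 0.63424805 0.12706216] [-3.05216132  1.05573729  6.18964392] -384.23802741299437
[0.36761786 0.60737448 0.09682874] [-2.85988024  1.84429222  5.32402713] -384.23395127621893
```

Emit:
arm_command(rows="0 0 -0.7 0 0 -2; 0 0 -0.7 0 0 -4; 0 0 -0.7 0 0 -5; 0 0 -0.7 0 0 -5; 0 0 -0.7 0 0 -5")

```text
t: 23.2
tool_pos: [0.4513, -0.2839, 0.1575]
tool_rot: [-2.702, -1.586, -0.005]
contact_force: [-3.2, 1.3, 5.6]
opening: 0.0084
```

```bash
python3 - <<'E'
from h import *
for i in range(5):
    o=monitor.get_obs();print(o["wrist_torque"],o["contact_force"],2*np.degrees(np.arctan2(o["tool_rot"][1],o["tool_rot"][0]))-90,o["effort"][5]); shot("top")
E
```

```text
[0.40621491 0.52668744 0.38475552] [-3.23056532  1.25783912  5.6425368 ] -389.16555366191074 0.37190113216638565
[0.3623666  0.52157659 0.40604806] [-3.17313749  2.54920563  4.9825714 ] -389.1638661645197 0.37167484872043133
[0.38233089 0.54623702 0.33110149] [-2.5298086   2.7704081   5.12957963] -389.1666199123355 0.37168487906455994
[0.36541055 0.48097292 0.39533537] [-4.51079602  2.18933143  5.42179754] -389.16576487588804 0.371634503826499
[0.32488487 0.53852658 0.36797596] [-3.74396847  1.91324199  5.46035171] -389.1620277448622 0.3716279659420252
```

```bash
python3 -c "
from h import *
print(workorder.finish_job());o=monitor.get_obs();print(o['t'],o['tool_pos'],o['wrist_torque'][2],o['opening'])"
```

```text
the job is handed in; nothing more can be done
None
the job is handed in; nothing more can be done
```

I opened the cover, put the black key fully home in the lock and turned it clockwise to the stop. I handed the job in at about 23 s with the gripper still holding it. No verdict is reported.

**Last checks**
- **Cover:** I slid it by its grip until it met a hard stop (about 12 N), and the keyhole was seen uncovered afterwards.
- **Key home:** the tool stopped at z = 0.1574 m, the predicted height for the collar resting on the plate. The force rose to about 13 N there, before any turning.
- **Lock turned:** the tool turned about 106° from the slot direction. Wrist torque jumped from about 0.10 to 0.38 N m on the last 5°, which fits the plug being at its 1.60 rad stop. I could not read the plug angle directly.
- **Grip:** the squeeze was set to 100 N and the opening stayed at 8.4 mm on the bow.
- **Tin, jar and tub:** in the last top view, taken about 1.5 s before handing in, they stood at the same pixels as at the start.

**What disagreed**
- **Keyhole position:** camera and touch estimates differed by about 3 mm in y. The key went in at a position between them without resistance.
- **Hover reading:** one position reading above the keyhole was about 2 mm off because the arm had not settled. I corrected this before inserting the key.
- **After handing in:** the state read back nothing, so there is no reading from the final second.

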